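Set two pressed tiles to cool under weights

ROBOT

A 6-joint arm with a two-finger parallel gripper is mounted at the origin on the work surface. World frame = base frame: x ahead of the robot, y to its left, z up, the work surface at z = 0. Lengths are in mm, angles in rad, forces in N, time in s.
With the tool pointing down it reaches from about 300 to 850 mm from the base axis. Payload 4.2 kg.
Tool frame: the origin (TCP) lies between the finger pads; the fingertips stand 22 mm ahead of it and the grasp point (between the pads) lies 3 mm ahead of it; z points along the fingers, y is the line along which they close (so a half turn about z gives the same grasp; the last joint's range is limited). The gripper opens to 91 mm and grips with 3 to 60 N. Pads are 32 mm wide; open, the fingers measure 118 mm over their backs; the gripper's body (76 mm by 178 mm) begins 60 mm behind the grasp point.
Start: joints at [1.137, 0.32, 1.565, -0, 1.257, -0.02], TCP at [231.206, 526.483, 235.976] pointing down, gripper open.
Joint ranges: [-3.11, 3.11], [-0.84, 2.01], [0.21, 2.61], [-1.34, 4.49], [0.05, 2.63], [-2.56, 2.56]. Speed limits (rad/s): [2.57, 2.57, 3.14, 3.14, 3.14, 3.14].

INTERFACE

Orientations are given as a 3x3 rotation matrix whose columns are the frame's x, y, z axes.
In Python, from workcell import readout, viewer, arm gives the robot as it stands.
- The arm moves only by the shell command python3 -m handwheel 'ROWS'. ROWS is JSON, a list of rows, each a list of 7 numbers: the shift along the tool's x, y, z each as a share of 0.02 m, from -1 to 1, then the turn, a rotation vector about the tool's x, y, z each as a share of 5 degrees, from -1 to 1, then the closure, from 0 (fully open) to 1 (shut). In form: [[dx, dy, dz, ax, ay, az, fingers], ...]. A call has 1 to 5 rows; each row shifts and turns the commanded pose from where the row before left it, along the tool's axes as they then stand; what a row does not reach is not made up. A row lasts 1/10 s, in which the tool goes at most 50 mm and 8.59 degrees, less where a joint would pass 70% of its speed; a pose out of reach is approached as far as the arm can. A call with a number of a shift or a turn outside -1 to 1 is refused whole. A call with a gripper value outside its range is refused whole. The fingers move at their own pace and stop on an object; the grip force is fixed at half the most. Time passes only in rows, so rows that do not move let the fingers close. It gives the time, the measured TCP pose, the force, the opening and the grip force at its end, in the units of the state.
- readout.get_state(): the state, without advancing time (a new reading comes with each control period).
- viewer.capture(name): name is "scene" or "side" or "wrist"; returns a dict with "pixels" (400x640x3 uint8, red, green, blue), "depth" (400x640 float32, mm along the optical axis (not along the pixel's ray), 0 where there is no reading), "fov_y" (degrees; the focal length in pixels is half the picture's height over the tangent of half this angle, whatever the lens; pixels are square), "cx", "cy" (the principal point, pixels), "D" ([k1, k2, p1, p2, k3] as OpenCV has them; the pictures are not rectified), "cam_to_world" (4x4, takes a point from camera to world coordinates); the wrist camera has in their place "mount" (4x4, takes a point from camera to tool coordinates, whose origin is the TCP and whose axes are the flange's). Camera axes: x right, y down, z forward; pixel columns grow to the right and rows downward; lengths in mm; the calibration is good to about 2 mm. A picture is of the moment at which its call begins: read the wrist's pose just before it.
- arm.job_done(): hands the job in; it is judged then, once.
The state is a dict: "time": time; "joints": joint angles; "joint_velocities": joint speeds; "joint_torque": joint torques, N m; "eef_pos": TCP position; "tcp_rot": TCP orientation; "ft_force": force on the tool from outside, world axes, zero at the start; "torque": the same for the moment, N m; "width": opening from 0.0 (shut) to 1.0 (fully open); "finger_force": force on a finger pad.
Only numpy, scipy, OpenCV 4.12 (cv2) and the standard library are available. Lean on these libraries where they do the work, as an engineer would, in place of code of your own. Each camera call takes 0.05 s, during which the arm holds its last target. There are 200 camera calls.

TASK

Set the two fresh tiles to cool on the wooden board: lay the yellow tile flat in the middle of the aluminium pad and the green tile flat in the middle of the cork pad, then stand the round steel weight centrally on top of the yellow tile and the red square weight centrally on top of the green tile. Last of all, once both weights are on, stand the white timer face up in the middle of the board, between the two pads. Leave the blue tile and the copper-coloured wax tin where they are.

Things in the scene. Friction and masses are not known exactly. Their poses are not given: they have to be found in the camera images.
- yellow_tile: yellow hexagonal plastic tile with pale streaks, 60 mm across the flats (69 mm across the corners), 14 mm thick, loose, about 45 g, lying flat. Origin: centre of its underside; z up. Two of its flat sides face its own +y and -y, the others are turned 60 degrees from these; grasp it across two parallel flats
- green_tile: green hexagonal plastic tile with pale streaks, 60 mm across the flats (69 mm across the corners), 14 mm thick, loose, about 45 g, lying flat. Origin: centre of its underside; z up. Two of its flat sides face its own +y and -y, the others are turned 60 degrees from these; grasp it across two parallel flats
- round_weight: round steel weight, loose, about 0.5 kg: a disc 54 mm in diameter and 30 mm high with an upright black cylindrical knob on its middle, 22 mm in diameter and 28 mm high (58 mm high in all), to lift it by. Origin: centre of its underside; z up
- square_weight: red square weight, loose, about 0.5 kg: a block 50 x 50 mm and 30 mm high with an upright dark steel grip bar on its middle, 40 mm long along its own x, 14 mm thick along its y and 28 mm high (58 mm high in all), to lift it by. Origin: centre of its underside; z up
- timer: white round timer, a puck 52 mm in diameter and 30 mm high with a black dial and orange pointer on its top, loose, about 90 g. Origin: centre of its underside; z up
- board: fixed light wooden board, 120 mm along its x, 340 mm along its y, 18 mm thick; carries the two pads towards its two ends, its middle is bare. Origin: centre of its underside, so the bare middle of its top is 18 mm above the origin; z up
- alu_pad: fixed grey aluminium pad on the board, 95 x 95 mm, 6 mm thick, dark dots at its corners, about 107 mm from the board's middle; at either end. Origin: centre of its underside (on the board's top), its top 6 mm above
- cork_pad: fixed brown cork pad on the board, 95 x 95 mm, 6 mm thick, about 107 mm from the board's middle, at the other end from the aluminium pad. Origin: centre of its underside (on the board's top), its top 6 mm above
- blue_tile: blue hexagonal plastic tile with pale streaks, 60 mm across the flats (69 mm across the corners), 14 mm thick, loose, about 45 g, lying flat. Origin: centre of its underside; z up. Two of its flat sides face its own +y and -y, the others are turned 60 degrees from these; grasp it across two parallel flats. A finished one: not to be moved
- wax_tin: flat round copper-coloured tin with a dark red disc on its lid, 65 mm in diameter, 27 mm high, loose, about 0.12 kg; not to be moved. Origin: centre of its underside; z up

How it is judged:
By the outcome, as a careful person would: the job done as asked, in the order asked, and still so for the second after the job is handed in, with the robot touching nothing.
It also fails if it takes over 120 s, if anything falls off the work surface, if the arm or the gripper's body presses on something with over 40 N, if the wrist force passes 120 N, or if a joint passes its speed limit or range.

## Working session

There is one attempt and no reset: what is moved stays moved. The work goes in short steps, Python scripts to look and compute and a shell command to move; the robot and the scene stay as the last step left them, time stands still between calls to the robot, and variables do not carry over. Pictures are saved under pics/ and viewed, at most 14 in all, crops included, and the job is handed in when it is done.

```bash
ls; mkdir -p pics; python3 - <<'E'
from workcell import readout, viewer, arm
import cv2,numpy as np
s=readout.get_state();print(s)
for n in ["scene","side"]:
    c=viewer.capture(n);np.savez(f"{n}0.npz",**c)
    cv2.imwrite(f"pics/{n}0.png",c["pixels"][:,:,::-1]);print({k:v for k,v in c.items() if k not in("pixels","depth")})
E
```

```text
pics
{'time': 0.0, 'joints': array([ 1.13699757e+00,  3.20291727e-01,  1.56568234e+00, -3.17862246e-05,
        1.25741678e+00, -1.99701171e-02]), 'joint_velocities': array([ 0.00065724,  0.00015192, -0.00022184,  0.00193028, -0.00055023,
        0.00034867]), 'joint_torque': array([-2.15385029e-03, -4.12467098e+01, -2.31972742e+01,  7.26219267e-02,
        4.55250882e-02, -1.39879558e-04]), 'eef_pos': array([231.00929939, 526.0333502 , 235.11907868]), 'tcp_rot': array([[-9.15591924e-01,  4.02108069e-01, -7.28380271e-04],
       [ 4.02108728e-01,  9.15590447e-01, -1.64434584e-03],
       [ 5.69328595e-06, -1.79843784e-03, -9.99998383e-01]]), 'ft_force': array([-0.70407962,  0.71613113,  0.62968504]), 'torque': array([-0.00668971, -0.03892475, -0.03345906]), 'finger_force': 0.0, 'width': 1.0005607772882872}
{'fov_y': 48.136702479758256, 'cx': 324.7256688659197, 'cy': 204.4205966386513, 'D': array([-0.12631012,  0.        ,  0.        ,  0.        ,  0.        ]), 'cam_to_world': array([[ 7.72180462e-01,  5.09672867e-01, -3.79434979e-01,
         9.87598512e+02],
       [ 6.35211054e-01, -6.04510076e-01,  4.80702075e-01,
        -6.09554182e+02],
       [ 1.56285368e-02, -6.12210044e-01, -7.90540708e-01,
         1.05627679e+03],
       [ 0.00000000e+00,  0.00000000e+00,  0.00000000e+00,
         1.00000000e+00]])}
{'fov_y': 53.22756296988759, 'cx': 320.21828649101326, 'cy': 199.50661102475152, 'D': array([-0.00238132,  0.        ,  0.        ,  0.        ,  0.        ]), 'cam_to_world': array([[ 9.85175093e-01, -1.17539148e-01,  1.24958334e-01,
         3.81569087e+02],
       [-1.71535995e-01, -6.65030106e-01,  7.26849614e-01,
        -6.98347855e+02],
       [-2.33223022e-03, -7.37508988e-01, -6.75333291e-01,
         6.99582706e+02],
       [ 0.00000000e+00,  0.00000000e+00,  0.00000000e+00,
         1.00000000e+00]])}
```

View pics/scene0.png

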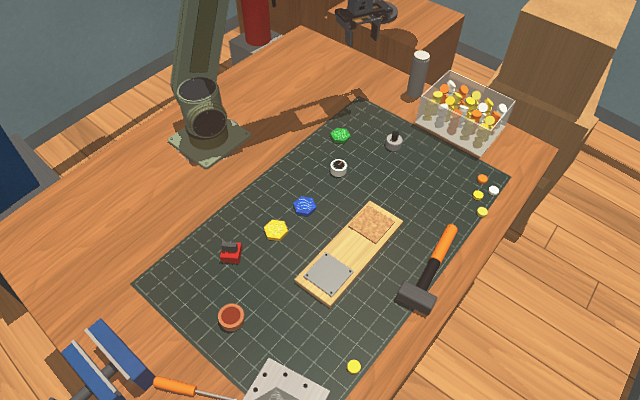

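View pics/side0.png

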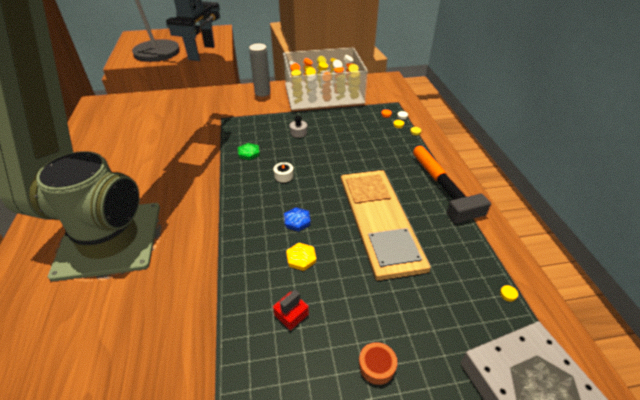

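The scene view shows yellow (276,230), blue (305,205), green (341,134), round weight (394,142), timer (339,167), square weight (231,252), tin (231,318), alu pad (328,274) and cork (372,223). The side view agrees.

```bash
cat > h.py <<'E'
import numpy as np,cv2
def K(c):
    f=200/np.tan(np.radians(c["fov_y"])/2); return np.array([[f,0,c["cx"]],[0,f,c["cy"]],[0,0,1.]])
def plane(c,uv,z,T=None):
    T=c["cam_to_world"] if T is None else T
    n=cv2.undistortPoints(np.float64(uv).reshape(-1,1,2),K(c),c["D"]).reshape(-1,2)
    d=np.c_[n,np.ones(len(n))]@T[:3,:3].T
    return T[:3,3]+d*((z-T[2,3])/d[:,2])[:,None]
def depthpts(c,T=None):
    T=c["cam_to_world"] if T is None else T
    v,u=np.mgrid[:400,:640]
    n=cv2.undistortPoints(np.stack([u,v],-1).reshape(-1,1,2).astype(float),K(c),c["D"]).reshape(-1,2)
    p=np.c_[n,np.ones(len(n))]*np.asarray(c["depth"]).reshape(-1,1)
    return (p@T[:3,:3].T+T[:3,3]).reshape(400,640,3)
E
python3 - <<'E'
import numpy as np,cv2
from h import *
seeds={"scene":dict(yellow=(276,230),blue=(305,206),green=(341,135),round=(394,144),timer=(339,165),square=(231,255),tin=(231,318),alu=(328,274),cork=(372,223),board=(350,250)),
"side":dict(yellow=(301,257),blue=(297,219),green=(249,151),round=(298,130),timer=(284,169),square=(291,312),tin=(378,362),alu=(396,247),cork=(369,188),board=(380,217))}
for n in seeds:
    c=dict(np.load(n+"0.npz"));P=depthpts(c)
    hsv=cv2.cvtColor(c["pixels"],cv2.COLOR_RGB2HSV)
    for k,(u,v) in seeds[n].items():
        p=P[v,u]; d=np.linalg.norm(P[...,:2]-p[:2],axis=-1)
        lo,R=(9,45) if k not in("alu","cork","board") else (21,75) 
        if k=="board": lo,R=10,230
        m=(d<R)&(P[...,2]>lo)&(P[...,2]<75)
        q=P[m]; r=cv2.minAreaRect(np.float32(q[:,:2]))
        print(n,k,"px",hsv[v,u],p.round(),m.sum(),"mean",q.mean(0).round(1),"z95",np.percentile(q[:,2],[50,95]).round(),"rect",np.round(r[0]),np.round(r[1]),round(r[2]))
E
```

```text
scene yellow px [ 28 164 232] [ 438. -133.   11.] 344 mean [ 436.6 -134.9   14.7] z95 [15. 18.] rect [ 436. -134.] [61. 67.] 64
scene blue px [111 182 216] [446. -17.  13.] 308 mean [442.8 -17.4  14.6] z95 [15. 18.] rect [441. -17.] [60. 69.] 56
scene green px [ 61 146 190] [343. 286.  16.] 215 mean [337.2 286.2  15.2] z95 [15. 19.] rect [336. 287.] [61. 64.] 68
scene round px [ 17  28 208] [509. 354.  30.] 240 mean [501.5 363.9  33.1] z95 [32. 60.] rect [505. 361.] [53. 62.] 35
scene timer px [99 33 54] [430. 163.  30.] 235 mean [431.6 156.3  27.3] z95 [30. 34.] rect [428. 161.] [50. 55.] 9
scene square px [  2 195 224] [ 413. -280.   31.] 385 mean [ 406.8 -274.3   36.3] z95 [31. 59.] rect [ 400. -270.] [51. 51.] 36
scene tin px [  6 179 161] [ 542. -404.   28.] 547 mean [ 538.5 -401.5   27.5] z95 [28. 32.] rect [ 536. -400.] [62. 64.] 46
scene alu px [ 21  22 186] [ 644. -153.   23.] 1259 mean [ 645.  -153.7   24.6] z95 [25. 28.] rect [ 643. -150.] [119. 138.] 0
scene cork px [ 18 119 240] [637.  53.  23.] 1032 mean [637.9  49.3  24.8] z95 [25. 28.] rect [641.  49.] [116. 138.] 1
s
[... 630 characters left out ...]
158.  32.] 277 mean [427.3 156.2  26.8] z95 [30. 33.] rect [428. 162.] [49. 51.] 76
side square px [  2 251 234] [ 396. -280.   31.] 800 mean [ 397.1 -275.7   35.1] z95 [31. 59.] rect [ 397. -267.] [50. 51.] 36
side tin px [  6 229 176] [ 533. -402.   28.] 1170 mean [ 532.8 -400.7   26.3] z95 [27. 29.] rect [ 534. -398.] [64. 63.] 75
side alu px [ 21  34 182] [ 644. -156.   26.] 1431 mean [ 642.1 -152.2   24.3] z95 [24. 26.] rect [ 644. -154.] [129. 103.] 87
side cork px [ 18 164 246] [638.  49.  25.] 938 mean [635.2  49.7  24.5] z95 [25. 27.] rect [637.  45.] [116. 139.] 4
side board px [ 22 152 249] [639. -52.  19.] 6972 mean [643.7 -68.7  22. ] z95 [20. 38.] rect [640. -48.] [457. 343.] 0
```

```bash
cat >> h.py <<'E'
def wrist(name):
    from workcell import readout,viewer
    s=readout.get_state();c=viewer.capture("wrist")
    T=np.eye(4);T[:3,:3]=s["tcp_rot"];T[:3,3]=s["eef_pos"]
    cv2.imwrite(f"pics/{name}.png",c["pixels"][:,:,::-1])
    return s,c,T@c["mount"]
def plan(x,y,z=None,yaw=None):
    """shift to world x,y,z (rows of 20 mm, tool axes) then turn bringing tool y to yaw deg"""
    from workcell import readout
    s=readout.get_state();R=s["tcp_rot"];p=s["eef_pos"]
    d=np.array([x,y,p[2] if z is None else z])-p
    print("t",round(s["time"],1),"pos",p.round(1),"yaw",np.degrees(np.arctan2(R[1,1],R[0,1])).round(2),"w",round(s["width"],3),"F",s["ft_force"].round(1),"shift/20",(R.T@d/20).round(3))
    if yaw is not None:
        a=np.radians(yaw);Rt=np.array([[-np.sin(a),np.cos(a),0],[np.cos(a),np.sin(a),0],[0,0,-1]])
        r=cv2.Rodrigues(R.T@Rt)[0].ravel();print("turn/5deg",(np.degrees(r)/5).round(3),"j6",s["joints"][5].round(2))
E
python3 -m handwheel '[[-0.965,-0.88,0,0,0,0,0],[-0.965,-0.88,0,0,0,0,0],[-0.965,-0.88,0,0,0,0,0],[-0.965,-0.88,0,0,0,0,0],[-0.965,-0.88,0,0,0,0,0]]'
python3 -m handwheel '[[-0.965,-0.88,0,0,0,0,0],[-0.965,-0.88,0,0,0,0,0],[-0.965,-0.88,0,0,0,0,0],[-0.965,-0.88,0,0,0,0,0],[-0.965,-0.88,0,0,0,0,0]]'
python3 -m handwheel '[[0,0,0,0,0,0,0],[0,0,0,0,0,0,0]]'
python3 - <<'E'
from h import *
s,c,T=wrist("w1");np.savez("w1.npz",T=T,**c)
plan(337,287);print(c["mount"].round(3),c["fov_y"],c["cx"],c["cy"],c["D"])
E
```

```text
time: 0.6
eef_pos: [284.3, 405.9, 235.6]
tcp_rot: [[-0.916, 0.402, -0.0], [0.402, 0.916, -0.001], [0.0, -0.001, -1.0]]
ft_force: [0.5, -0.0, 0.1]
width: 1.002
finger_force: 0.0
time: 1.1
eef_pos: [337.3, 286.6, 235.7]
tcp_rot: [[-0.916, 0.402, -0.0], [0.402, 0.916, -0.0], [0.0, -0.001, -1.0]]
ft_force: [-0.8, -0.6, 0.7]
width: 1.0
finger_force: 0.0
time: 1.3
eef_pos: [337.1, 287.6, 235.8]
tcp_rot: [[-0.915, 0.403, -0.0], [0.403, 0.915, 0.0], [0.001, 0.0, -1.0]]
ft_force: [-0.9, 0.2, 0.7]
width: 0.998
finger_force: 0.0
t 1.4 pos [337.  288.1 235.9] yaw 66.27 w 0.997 F [-0.1 -0.1  0.1] shift/20 [-0.02  -0.049 -0.   ]
[[ 0.00000e+00 -9.58000e-01 -2.86000e-01  8.14960e+01]
 [ 1.00000e+00  0.00000e+00 -1.00000e-03 -9.35000e-01]
 [ 1.00000e-03 -2.86000e-01  9.58000e-01 -1.48252e+02]
 [ 0.00000e+00  0.00000e+00  0.00000e+00  1.00000e+00]] 67.14854259233948 320.60319640719086 197.02165220612605 [-0.03039337  0.          0.          0.          0.        ]
```

View pics/w1.png

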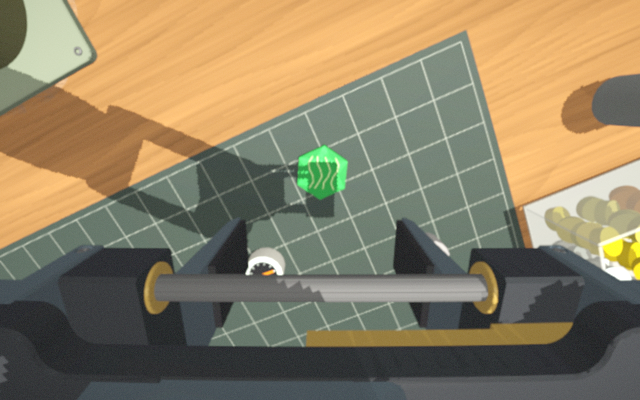

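The tile is at (323,172), clear to mask by hue.

```bash
cat >> h.py <<'E'
def mask(c,lo,hi,uv=None,box=None):
    m=cv2.inRange(cv2.cvtColor(c["pixels"],cv2.COLOR_RGB2HSV),lo,hi)
    m=cv2.morphologyEx(m,cv2.MORPH_CLOSE,np.ones((7,7)))
    n,l,st,ce=cv2.connectedComponentsWithStats(m)
    k=1+np.argmax(st[1:,4]) if uv is None else 1+np.argmin(np.linalg.norm(ce[1:]-uv,axis=1)+1e3*(st[1:,4]<60))
    ct=max(cv2.findContours((l==k).astype(np.uint8),cv2.RETR_EXTERNAL,cv2.CHAIN_APPROX_NONE)[0],key=len)
    return ct.reshape(-1,2),st[k,4]
def hexa(P):
    """centre and yaw (deg, a flat normal, mod 60) of a hexagon outline"""
    best=None
    for a in np.arange(0,60,.5):
        t=np.radians(a+np.array([0,60,120]));N=np.c_[np.cos(t),np.sin(t)];q=P[:,:2]@N.T
        lo,hi=q.min(0),q.max(0);w=hi-lo
        if best is None or w.sum()<best[0]: best=(w.sum(),a,w,np.linalg.lstsq(N,(lo+hi)/2,rcond=None)[0])
    return best[3].round(1),best[1],best[2].round(1)
COL=dict(yellow=((22,90,90),(36,255,255)),green=((50,80,40),(75,255,255)),blue=((100,120,60),(125,255,255)))
E
python3 - <<'E'
from h import *
c=dict(np.load("w1.npz"));ct,a=mask(c,*COL["green"],uv=(323,172))
print(a,hexa(plane(c,ct,14,c["T"])))
for n,uvs in dict(scene=dict(green=(341,135),yellow=(276,230),blue=(305,206)),side=dict(green=(249,151),yellow=(301,257),blue=(297,219))).items():
    c=dict(np.load(n+"0.npz"))
    for k,uv in uvs.items():
        ct,a=mask(c,*COL[k],uv=uv);print(n,k,a,hexa(plane(c,ct,12)))
E
```

```text
2115 (array([334.4, 288.9]), np.float64(1.5), array([62.9, 62.4, 62.8]))
scene green 251 (array([337.2, 286.6]), np.float64(3.5), array([67.9, 66.4, 74.9]))
scene yellow 361 (array([ 436.2, -130.9]), np.float64(57.5), array([62.3, 61.7, 69.2]))
scene blue 320 (array([442.3, -16.7]), np.float64(58.0), array([61. , 68.3, 61.9]))
side green 356 (array([336.1, 288. ]), np.float64(0.0), array([69.5, 84.6, 85.4]))
side yellow 572 (array([ 436.6, -128.7]), np.float64(0.5), array([66.5, 65. , 73.7]))
side blue 515 (array([441.3, -15.1]), np.float64(57.0), array([74.6, 74.1, 63.9]))
```

```bash
python3 - <<'E'
from h import *
plan(335.2,288.3,26,61.5)
E
```

```text
t 1.4 pos [337.  288.1 235.9] yaw 66.27 w 0.997 F [-0.1 -0.1  0.1] shift/20 [ 0.084 -0.029 10.493]
turn/5deg [ 0.003 -0.005  0.954] j6 -0.48
```

```bash
python3 -m handwheel '[[0.08,-0.03,1,0,0,0,0],[0,0,1,0,0,0.95,0],[0,0,1,0,0,0,0],[0,0,1,0,0,0,0],[0,0,1,0,0,0,0]]' >/dev/null
python3 -m handwheel '[[0,0,0.5,0,0,0,0],[0,0,0,0,0,0,0],[0,0,0,0,0,0,0]]'
python3 - <<'E'
from h import *
s,c,T=wrist("w2")
ct,a=mask(c,*COL["green"]);print(a,ct.mean(0),hexa(plane(c,ct,14,T)))
plan(335.2,288.3,26,61.5)
E
```

```text
time: 2.15
eef_pos: [335.7, 288.5, 126.4]
tcp_rot: [[-0.879, 0.476, 0.001], [0.476, 0.879, 0.001], [-0.0, 0.001, -1.0]]
ft_force: [0.9, -0.9, -0.0]
width: 0.999
finger_force: 0.0
3940 [321.89047619 198.04285714] (array([334.6, 289.2]), np.float64(1.5), array([63.4, 61.5, 63.4]))
t 2.2 pos [335.9 288.6 126.7] yaw 61.57 w 1.0 F [ 0.  0. -0.] shift/20 [ 0.026 -0.038  5.036]
turn/5deg [0.019 0.006 0.013] j6 -0.39
```

```bash
python3 -m handwheel '[[0.05,0,1,0,0,0,0],[0,0,1,0,0,0,0],[0,0,1,0,0,0,0],[0,0,1,0,0,0,0],[0,0,0.95,0,0,0,0]]' >/dev/null
python3 -m handwheel '[[0,0,0,0,0,0,0],[0,0,0,0,0,0,1],[0,0,0,0,0,0,1],[0,0,0,0,0,0,1],[0,0,0,0,0,0,1]]'
python3 -m handwheel '[[0,0,0,0,0,0,1],[0,0,0,0,0,0,1],[0,0,0,0,0,0,1],[0,0,0,0,0,0,1],[0,0,0,0,0,0,1]]'
python3 -m handwheel '[[0,0,-1,0,0,0,1],[0,0,-1,0,0,0,1],[0,0,-1,0,0,0,1],[0,0,-1,0,0,0,1],[0,0,-1,0,0,0,1]]'
python3 - <<'E'
from h import *
s,c,T=wrist("w3")
T2=T.copy()
ct,a=mask(c,*COL["green"]);print(a,ct.mean(0))
for z in (100,105,110,): print(hexa(plane(c,ct,z,T)))
plan(640,50,150)
E
```

```text
time: 3.2
eef_pos: [335.0, 288.7, 27.7]
tcp_rot: [[-0.879, 0.477, 0.001], [0.477, 0.879, 0.001], [-0.001, 0.002, -1.0]]
ft_force: [-0.5, 0.3, 0.4]
width: 0.68
finger_force: 0.4
time: 3.7
eef_pos: [335.0, 288.7, 27.6]
tcp_rot: [[-0.879, 0.477, 0.001], [0.477, 0.879, 0.001], [-0.001, 0.001, -1.0]]
ft_force: [-0.7, -0.9, 5.7]
width: 0.657
finger_force: 30.0
time: 4.2
eef_pos: [334.3, 288.1, 127.7]
tcp_rot: [[-0.879, 0.476, -0.0], [0.476, 0.879, -0.0], [0.0, -0.0, -1.0]]
ft_force: [0.2, 0.6, -0.0]
width: 0.653
finger_force: 30.0
7570 [320.33865815 240.04792332]
(array([336.9, 285.3]), np.float64(1.5), array([67.7, 66.5, 67.9]))
(array([334.8, 286.4]), np.float64(1.5), array([65.8, 64.6, 65.9]))
(array([332.7, 287.6]), np.float64(1.5), array([63.9, 62.7, 64. ]))
t 4.2 pos [335.9 289.4 130.5] yaw 61.54 w 0.653 F [0.6 0.5 1. ] shift/20 [-19.075  -3.271  -0.952]
```

View pics/w3.png

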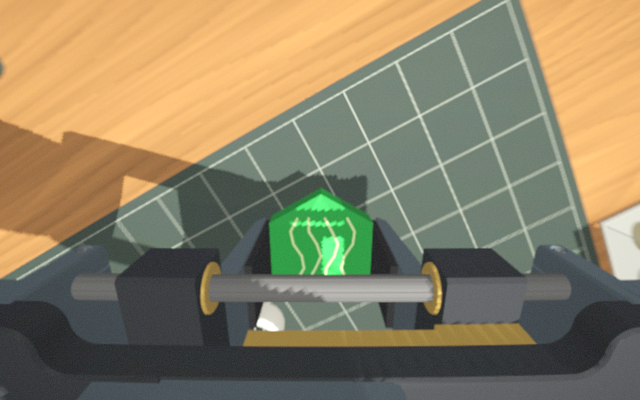

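The tile is held squarely; its front edges are visible at (320,190).

```bash
for i in 1 2 3 4; do :; done
python3 -m handwheel '[[-0.986,-0.084,-0.24,0,0,0,1],[-0.986,-0.084,-0.24,0,0,0,1],[-0.986,-0.084,-0.24,0,0,0,1],[-0.986,-0.084,-0.24,0,0,0,1],[-0.986,-0.084,-0.24,0,0,0,1]]' >/dev/null
python3 -m handwheel '[[-0.986,-0.084,-0.24,0,0,0,1],[-0.986,-0.084,-0.24,0,0,0,1],[-0.986,-0.084,-0.24,0,0,0,1],[-0.986,-0.084,-0.24,0,0,0,1],[-0.986,-0.084,-0.24,0,0,0,1]]' >/dev/null
python3 -m handwheel '[[-0.986,-0.084,-0.24,0,0,0,1],[-0.986,-0.084,-0.24,0,0,0,1],[-0.986,-0.084,-0.24,0,0,0,1],[-0.986,-0.084,-0.24,0,0,0,1],[-0.986,-0.084,-0.24,0,0,0,1]]' >/dev/null
python3 -m handwheel '[[-0.986,-0.084,-0.24,0,0,0,1],[-0.986,-0.084,-0.24,0,0,0,1],[-0.986,-0.084,-0.24,0,0,0,1],[-0.986,-0.084,-0.24,0,0,0,1],[-0.986,-0.084,-0.24,0,0,0,1]]' >/dev/null
python3 -m handwheel '[[-0.986,-0.084,-0.24,0,0,0,1],[-0.986,-0.084,-0.24,0,0,0,1],[0,0,0,0,0,-0.95,1],[0,0,0,0,0,-0.95,1],[0,0,0,0,0,-0.95,1]]' >/dev/null
python3 -m handwheel '[[0,0,0,0,0,-0.95,1],[0,0,0,0,0,-0.95,1],[0,0,0,0,0,-0.95,1],[0,0,0,0,0,0,1],[0,0,0,0,0,0,1]]'
python3 - <<'E'
from h import *
s,c,T=wrist("w4");np.savez("w4.npz",T=T,**c)
plan(640,50,150,90)
E
```

```text
time: 7.25
eef_pos: [698.2, 49.0, 231.7]
tcp_rot: [[-1.0, 0.001, -0.001], [0.001, 1.0, 0.0], [0.001, 0.0, -1.0]]
ft_force: [0.5, 0.4, -0.0]
width: 0.654
finger_force: 30.0
t 7.3 pos [698.2  49.1 231.9] yaw 89.96 w 0.656 F [-0.4  0.3  0.3] shift/20 [2.908 0.044 4.098]
turn/5deg [ 0.001 -0.01  -0.009] j6 -1.52
```

View pics/w4.png

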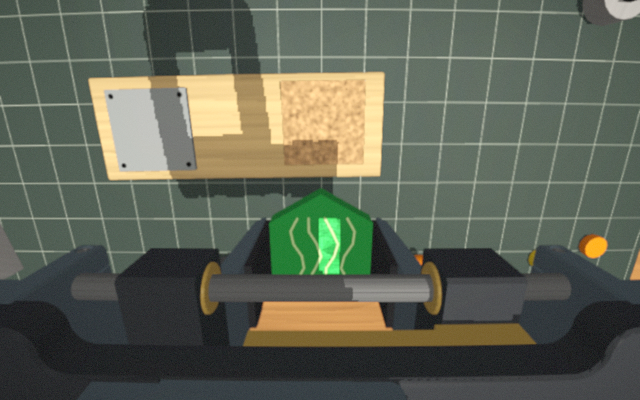

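The wrist view shows the board from (90,78) to (383,180), alu pad corners near (107,90)…(194,170) and cork near (282,80)…(363,165). I'll zoom to read the corners.

```bash
python3 - <<'E'
import cv2
i=cv2.imread("pics/w4.png")[60:195,80:395]
cv2.imwrite("pics/w4c.png",cv2.resize(i,None,fx=2.5,fy=2.5,interpolation=cv2.INTER_CUBIC))
E
```

```text
(no output)
```

View pics/w4c.png

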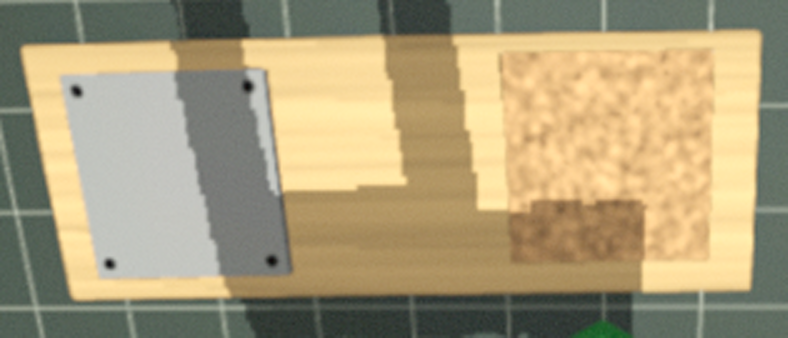

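Crop corners read: alu (62,75),(265,68),(291,272),(100,278); cork (501,52),(713,49),(710,261),(511,262); board (22,45),(760,32),(750,291),(72,299).

```bash
python3 - <<'E'
from h import *
c=dict(np.load("w4.npz"));o=np.array([80,60])-.3
for n,q,z in (("alu",[(62,75),(265,68),(291,272),(100,278)],24),("dots",[(77,91),(248,87),(272,261),(109,264)],24),("cork",[(501,52),(713,49),(710,261),(511,262)],24),("board",[(22,45),(760,32),(750,291),(72,299)],18)):
    P=plane(c,o+np.array(q)/2.5,z,c["T"])[:,:2]
    e=np.roll(P,-1,0)-P
    print(n,P.mean(0).round(1),P.round(1).tolist(),"edges",np.linalg.norm(e,axis=1).round(1),"ang",(np.degrees(np.arctan2(e[:,1],e[:,0]))%90).round(1))
# cross-check: pads by fixed cameras, saturation / colour masks
c=dict(np.load("scene0.npz"));ct,a=mask(c,(0,0,110),(180,50,255),uv=(328,274));P=plane(c,ct,24);r=cv2.minAreaRect(np.float32(P[:,:2]));print(a,r)
c=dict(np.load("side0.npz"));ct,a=mask(c,(0,0,110),(180,60,255),uv=(396,247));P=plane(c,ct,24);r=cv2.minAreaRect(np.float32(P[:,:2]));print(a,r)
E
```

```text
alu [ 640.8 -150. ] [[594.9, -197.4], [593.2, -103.4], [686.3, -102.1], [688.9, -196.9]] edges [94.1 93.1 94.8 94. ] ang [1.  0.8 1.6 0.3]
dots [ 641.5 -151.4] [[601.9, -191.7], [601.2, -112.1], [680.9, -110.7], [682.0, -191.1]] edges [79.6 79.7 80.4 80.1] ang [0.5 1.  0.8 0.4]
cork [634.   51.1] [[587.2, 3.1], [586.0, 97.3], [681.3, 99.5], [681.7, 4.4]] edges [94.2 95.3 95.1 94.5] ang [0.7 1.4 0.2 0.8]
board [639.3 -49. ] [[581.1, -218.1], [578.2, 119.0], [697.3, 120.7], [700.7, -217.5]] edges [337.  119.  338.2 119.6] ang [0.5 0.8 0.6 0.2]
1600 ((621.3348999023438, -110.48214721679688), (220.15682983398438, 152.1850128173828), 88.4433364868164)
1323 ((641.4578857421875, -151.04908752441406), (91.88023376464844, 93.2931900024414), 0.3436277210712433)
```

```bash
python3 - <<'E'
from h import *
plan(634.8,50.7,52.3,90.7)
E
```

```text
t 7.3 pos [698.2  49.1 231.9] yaw 89.96 w 0.656 F [-0.4  0.3  0.3] shift/20 [3.163 0.079 8.984]
turn/5deg [ 0.001 -0.01  -0.149] j6 -1.52
```

```bash

python3 -m handwheel '[[0.79,0.02,0.5,0,0,0,1],[0.79,0.02,0.5,0,0,0,1],[0.79,0.02,0.5,0,0,0,1],[0.79,0.02,0.5,0,0,-0.15,1],[0,0,0.5,0,0,0,1]]' >/dev/null
python3 -m handwheel '[[0,0,1,0,0,0,1],[0,0,1,0,0,0,1],[0,0,1,0,0,0,1],[0,0,1,0,0,0,1],[0,0,1,0,0,0,1]]' >/dev/null
python3 -m handwheel '[[0,0,0.5,0,0,0,1],[0,0,0,0,0,0,1],[0,0,0,0,0,0,1]]'
python3 - <<'E'
from h import *
plan(634.8,50.7,52,90.7)
E
```

```text
time: 8.6
eef_pos: [636.0, 50.7, 73.0]
tcp_rot: [[-1.0, -0.014, 0.001], [-0.014, 1.0, 0.0], [-0.001, 0.0, -1.0]]
ft_force: [0.6, -0.4, -0.0]
width: 0.651
finger_force: 30.0
t 8.6 pos [636.   50.7  73. ] yaw 90.78 w 0.651 F [ 0.6 -0.4 -0. ] shift/20 [0.062 0.002 1.05 ]
turn/5deg [0.002 0.015 0.015] j6 -1.52
```

```bash

python3 -m handwheel '[[0.06,0,0.5,0,0,0,1],[0,0,0.4,0,0,0,1],[0,0,0.12,0,0,0,1],[0,0,0,0,0,0,1],[0,0,0,0,0,0,1]]'
```

```text
time: 9.1
eef_pos: [634.1, 50.6, 52.2]
tcp_rot: [[-1.0, -0.014, 0.0], [-0.014, 1.0, 0.0], [-0.0, 0.0, -1.0]]
ft_force: [0.3, -0.2, -0.2]
width: 0.656
finger_force: 30.0
```

```bash

python3 -m handwheel '[[-0.03,0,0.05,0,0,0,1],[0,0,0,0,0,0,1]]' | grep -E 'force|eef'
python3 -m handwheel '[[0,0,0.04,0,0,0,1],[0,0,0,0,0,0,1]]'| grep -E 'force|eef'
```

```text
eef_pos: [634.5, 50.6, 51.7]
ft_force: [-2.0, -1.0, 3.3]
finger_force: 30.0
eef_pos: [634.5, 50.6, 51.7]
ft_force: [-3.5, -0.3, 7.5]
finger_force: 30.0
```

```bash

python3 -m handwheel '[[0,0,0,0,0,0,0],[0,0,0,0,0,0,0],[0,0,0,0,0,0,0],[0,0,0,0,0,0,0],[0,0,0,0,0,0,0]]' | grep -E 'force|width'
python3 -m handwheel '[[0,0,-1,0,0,0,0],[0,0,-1,0,0,0,0],[0,0,-1,0,0,0,0],[0,0,-1,0,0,0,0],[0,0,-1,0,0,0,0]]' >/dev/null
python3 -m handwheel '[[-0.5,0,-1,0,0,0,0],[-0.5,0,-1,0,0,0,0],[-0.5,0,-1,0,0,0,0],[-0.5,0,-1,0,0,0,0],[0,0,0,0,0,0,0]]' >/dev/null
python3 - <<'E'
from h import *
s,c,T=wrist("w5");np.savez("w5.npz",T=T,**c)
ct,a=mask(c,*COL["green"],uv=(320,190));print(a,ct.mean(0),hexa(plane(c,ct,38,T)))
plan(437,-131,180,90)
E
```

```text
ft_force: [0.4, 0.1, 0.3]
width: 1.0
finger_force: 0.0
2362 [320.31055901 140.32919255] (array([632.8,  49.2]), np.float64(31.5), array([59. , 58.5, 58.4]))
t 11.1 pos [675.3  51.2 231.1] yaw 90.79 w 0.998 F [-0.7 -0.4 -0.8] shift/20 [12.043 -8.945  2.524]
turn/5deg [0.002 0.027 0.157] j6 -1.53
```

View pics/w5.png

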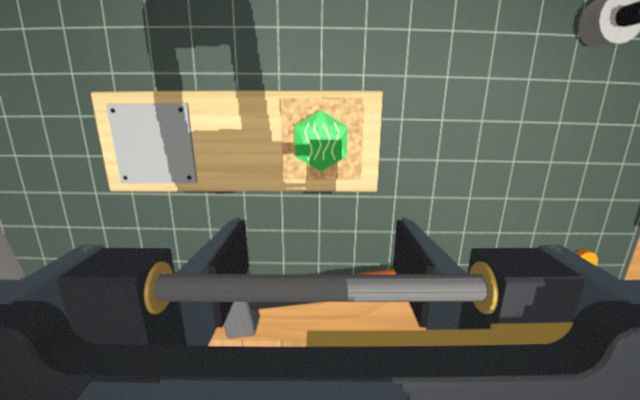

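```bash
python3 - <<'E'
import cv2
i=cv2.imread("pics/w5.png")[85:200,265:395]
cv2.imwrite("pics/w5c.png",cv2.resize(i,None,fx=5,fy=5,interpolation=cv2.INTER_CUBIC))
E
```

```text
(no output)
```

View pics/w5c.png

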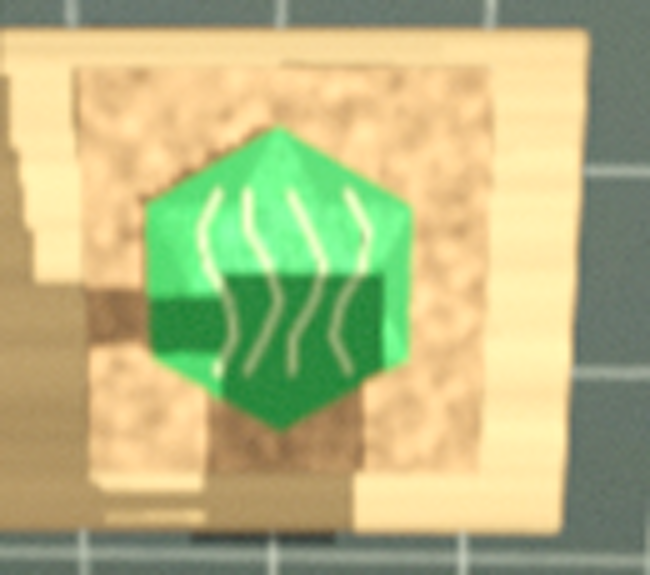

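Crop: cork corners (78,66),(492,66),(482,470),(90,474); tile (148..412, 127..430).

```bash
python3 - <<'E'
from h import *
c=dict(np.load("w5.npz"));o=np.array([265,85])-.4
P=plane(c,o+np.array([(78,66),(492,66),(482,470),(90,474)])/5,24,c["T"])[:,:2];print(P.mean(0),P.round(1).tolist())
t=plane(c,o+np.array([(278,127),(412,210),(409,360),(280,430),(152,355),(147,207)])/5,38,c["T"])[:,:2];print(t.mean(0),t.round(1).tolist())
E
```

```text
[633.01444845  50.97267469] [[586.6, 3.4], [585.3, 96.9], [679.0, 99.5], [681.3, 4.1]]
[633.11862236  49.63071515] [[599.1, 48.8], [616.5, 78.8], [650.0, 79.4], [666.8, 50.2], [649.7, 20.7], [616.6, 19.9]]
```

Green sits within about 1.3 mm of the pad centre. On to yellow.

```bash

python3 -m handwheel '[[0.92,-0.69,0,0,0,0,0],[0.92,-0.69,0,0,0,0,0],[0.92,-0.69,0,0,0,0,0],[0.92,-0.69,0,0,0,0,0],[0.92,-0.69,0,0,0,0,0]]' >/dev/null
python3 -m handwheel '[[0.92,-0.69,0,0,0,0,0],[0.92,-0.69,0,0,0,0,0],[0.92,-0.69,0,0,0,0,0],[0.92,-0.69,0,0,0,0,0],[0.92,-0.69,0,0,0,0,0]]' >/dev/null
python3 -m handwheel '[[0.92,-0.69,0,0,0,1,0],[0.92,-0.69,0,0,0,1,0],[0.92,-0.69,0,0,0,1,0],[0,0,0.5,0,0,1,0],[0,0,1,0,0,1,0]]' >/dev/null
python3 -m handwheel '[[0,0,1,0,0,1,0],[0,0,1,0,0,0.3,0],[0,0,1,0,0,0,0],[0,0,0,0,0,0,0],[0,0,0,0,0,0,0]]' 
python3 - <<'E'
from h import *
s,c,T=wrist("w6");np.savez("w6.npz",T=T,**c)
ct,a=mask(c,*COL["yellow"],uv=(320,190));print(a,ct.mean(0),hexa(plane(c,ct,14,T)))
plan(437,-131,27.5,59)
E
```

```text
time: 13.05
eef_pos: [433.6, -126.2, 139.8]
tcp_rot: [[-0.86, 0.511, -0.002], [0.511, 0.86, 0.001], [0.002, -0.0, -1.0]]
ft_force: [-0.8, -0.7, -0.1]
width: 0.999
finger_force: 0.0
3608 [316.51741294 199.09950249] (array([ 433.6, -132.6]), np.float64(1.0), array([63.8, 61.3, 64.1]))
t 13.1 pos [ 434.3 -126.4  140.5] yaw 59.3 w 0.998 F [-0.8 -0.1  0.3] shift/20 [-0.233 -0.131  5.65 ]
turn/5deg [ 0.001 -0.002  0.059] j6 -1.34
```

```bash

python3 -m handwheel '[[-0.14,-0.24,0.8,0,0,-0.34,0],[0,0,1,0,0,0,0],[0,0,1,0,0,0,0],[0,0,1,0,0,0,0],[0,0,1,0,0,0,0]]' >/dev/null
python3 -m handwheel '[[0,0,0.82,0,0,0,0],[0,0,0,0,0,0,0],[0,0,0,0,0,0,1],[0,0,0,0,0,0,1],[0,0,0,0,0,0,1]]' >/dev/null
python3 -m handwheel '[[0,0,0,0,0,0,1],[0,0,0,0,0,0,1],[0,0,0,0,0,0,1],[0,0,0,0,0,0,1],[0,0,0,0,0,0,1]]'
python3 -m handwheel '[[0,0,-1,0,0,0,1],[0,0,-1,0,0,0,1],[0,0,-1,0,0,0,1],[0,0,-1,0,0,0,1],[0,0,-1,0,0,0,1]]'
python3 - <<'E'
from h import *
plan(641.8,-149.7,150,90.7)
E
```

```text
time: 14.6
eef_pos: [434.9, -132.1, 28.6]
tcp_rot: [[-0.875, 0.485, 0.001], [0.485, 0.875, -0.0], [-0.001, 0.0, -1.0]]
ft_force: [-0.9, 0.4, 6.1]
width: 0.65
finger_force: 30.0
time: 15.1
eef_pos: [434.2, -132.0, 128.5]
tcp_rot: [[-0.875, 0.485, -0.001], [0.485, 0.875, 0.0], [0.001, -0.0, -1.0]]
ft_force: [-0.2, 0.0, -0.3]
width: 0.651
finger_force: 30.0
t 15.1 pos [ 434.2 -132.   128.5] yaw 60.99 w 0.651 F [-0.2  0.  -0.3] shift/20 [-9.509  4.259 -1.078]
turn/5deg [ 1.000e-03 -6.000e-03 -5.942e+00] j6 -1.39
```

```bash

python3 -m handwheel '[[-0.95,0.425,-0.1,0,0,0,1],[-0.95,0.425,-0.1,0,0,0,1],[-0.95,0.425,-0.1,0,0,0,1],[-0.95,0.425,-0.1,0,0,0,1],[-0.95,0.425,-0.1,0,0,0,1]]' >/dev/null
python3 -m handwheel '[[-0.95,0.425,-0.1,0,0,0,1],[-0.95,0.425,-0.1,0,0,0,1],[-0.95,0.425,-0.1,0,0,0,1],[-0.95,0.425,-0.1,0,0,0,1],[-0.95,0.425,-0.1,0,0,0,1]]' >/dev/null
python3 -m handwheel '[[0,0,0,0,0,-0.99,1],[0,0,0,0,0,-0.99,1],[0,0,0,0,0,-0.99,1],[0,0,0,0,0,-0.99,1],[0,0,0,0,0,-0.99,1]]' >/dev/null
python3 -m handwheel '[[0,0,0,0,0,-0.99,1],[0,0,0,0,0,0,1],[0,0,0,0,0,0,1]]' >/dev/null
python3 - <<'E'
from h import *
from scipy import ndimage as nd
c=dict(np.load("w5.npz"));g=cv2.cvtColor(c["pixels"],cv2.COLOR_RGB2GRAY).astype(float)
u=[]
for x,y in ((112,110),(183,109),(189,177),(125,178)):
    w=g[y-5:y+6,x-5:x+6];k=np.clip(np.median(w)-30-w,0,None);cy,cx=nd.center_of_mass(k);u.append((x-5+cx,y-5+cy))
P=plane(c,u,24,c["T"])[:,:2];print(np.round(u,1).tolist(),P.round(1).tolist(),P.mean(0))
plan(641.8,-149.8,53,90.7)
E
```

```text
[[112.3, 110.1], [180.2, 109.3], [188.7, 177.2], [124.8, 177.3]] [[601.3, -191.8], [600.1, -111.9], [679.9, -110.7], [681.1, -190.6]] [ 640.59095967 -151.24521649]
t 16.9 pos [ 641.7 -149.8  147.6] yaw 90.59 w 0.655 F [-0.2 -0.  -0.3] shift/20 [-9.000e-03 -2.000e-03  4.728e+00]
turn/5deg [ 0.003 -0.008 -0.022] j6 -1.83
```

```bash

python3 -m handwheel '[[-0.03,-0.025,1,0,0,0,1],[0,0,1,0,0,0,1],[0,0,1,0,0,0,1],[0,0,1,0,0,0,1],[0,0,0.5,0,0,0,1]]' >/dev/null
python3 -m handwheel '[[0,0,0.14,0,0,0,1],[0,0,0,0,0,0,1],[0,0,0,0,0,0,1]]'| grep -E 'force|eef'
python3 -m handwheel '[[0,0,0.05,0,0,0,1],[0,0,0,0,0,0,1]]'| grep -E 'force|eef'
```

```text
eef_pos: [643.2, -150.5, 56.2]
ft_force: [0.1, -1.4, -1.1]
finger_force: 30.0
eef_pos: [642.8, -150.4, 54.8]
ft_force: [-0.6, 0.7, 0.3]
finger_force: 30.0
```

```bash

python3 -m handwheel '[[0.03,0,0.06,0,0,0,1],[0,0,0,0,0,0,1],[0,0,0,0,0,0,1]]'| grep -E 'force|eef'
python3 -m handwheel '[[0,0,0.05,0,0,0,1],[0,0,0,0,0,0,1]]'| grep -E 'force|eef'
```

```text
eef_pos: [641.8, -150.3, 53.0]
ft_force: [-0.1, 0.2, -0.9]
finger_force: 30.0
eef_pos: [642.0, -150.4, 52.6]
ft_force: [-1.8, 0.3, 3.5]
finger_force: 30.0
```

```bash

python3 -m handwheel '[[0,0,0,0,0,0,0],[0,0,0,0,0,0,0],[0,0,0,0,0,0,0],[0,0,0,0,0,0,0],[0,0,0,0,0,0,0]]' >/dev/null
python3 -m handwheel '[[0,0,-1,0,0,0,0],[0,0,-1,0,0,0,0],[0,0,-1,0,0,0,0],[0,0,-1,0,0,0,0],[0,0,-1,0,0,0,0]]' >/dev/null
python3 -m handwheel '[[-0.5,0,-1,0,0,0,0],[-0.5,0,-1,0,0,0,0],[-0.5,0,-1,0,0,0,0],[-0.5,0,-1,0,0,0,0],[0,0,0,0,0,0,0]]' >/dev/null
python3 -m handwheel '[[0,0,0,0,0,0,0],[0,0,0,0,0,0,0],[0,0,0,0,0,0,0]]' >/dev/null
python3 - <<'E'
from h import *
from scipy import ndimage as nd
s,c,T=wrist("w7");np.savez("w7.npz",T=T,**c)
ct,a=mask(c,(24,150,90),(36,255,255),uv=(320,140));print(a,ct.mean(0),hexa(plane(c,ct,38,T)))
i=cv2.imread("pics/w7.png")[75:200,255:395]
cv2.imwrite("pics/w7c.png",cv2.resize(i,None,fx=5,fy=4.8 and 5,interpolation=cv2.INTER_CUBIC)[:600])
plan(400,-270,231,-54)
E
```

```text
2359 [319.85802469 145.59876543] (array([ 640.4, -151.9]), np.float64(30.5), array([59. , 58.8, 58.7]))
t 20.2 pos [ 681.1 -149.8  230.7] yaw 90.68 w 0.998 F [-0.8  0.6 -0.1] shift/20 [14.124 -5.842  0.015]
turn/5deg [-2.9000e-02 -2.0000e-02  2.8936e+01] j6 -1.82
```

View pics/w7c.png

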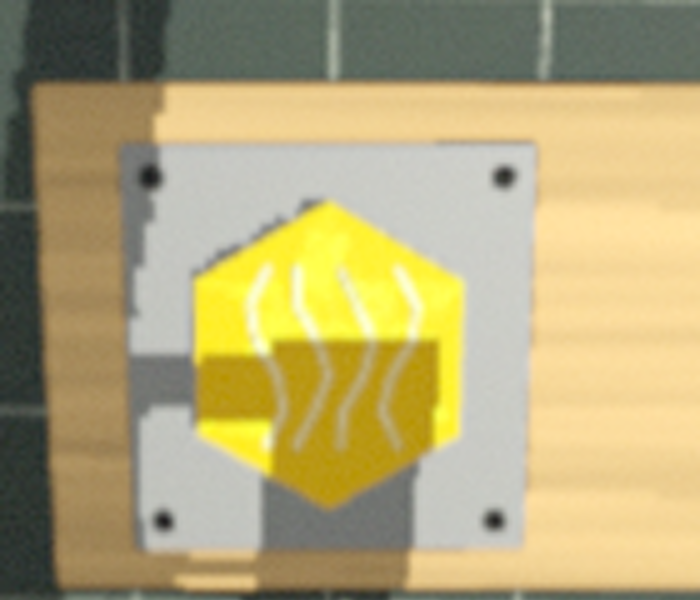

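Yellow vertices (330,202)…(193,277) lie centrally among the dots (151,177),(505,177),(494,521),(164,521). On to the red weight.

```bash
python3 - <<'E'
from h import *
c=dict(np.load("w7.npz"));o=np.array([255,75])-.4
for q,z in (([(151,177),(505,177),(494,521),(164,521)],24),([(330,202),(463,280),(460,437),(330,510),(197,432),(193,277)],38)):
    print(plane(c,o+np.array(q)/5,z,c["T"])[:,:2].mean(0).round(1))
E
python3 -m handwheel '[[0.94,-0.39,0,0,0,0,0],[0.94,-0.39,0,0,0,0,0],[0.94,-0.39,0,0,0,0,0],[0.94,-0.39,0,0,0,0,0],[0.94,-0.39,0,0,0,0,0]]' >/dev/null
python3 -m handwheel '[[0.94,-0.39,0,0,0,0,0],[0.94,-0.39,0,0,0,0,0],[0.94,-0.39,0,0,0,0,0],[0.94,-0.39,0,0,0,0,0],[0.94,-0.39,0,0,0,0,0]]' >/dev/null
python3 -m handwheel '[[0.94,-0.39,0,0,0,0,0],[0.94,-0.39,0,0,0,0,0],[0.94,-0.39,0,0,0,0,0],[0.94,-0.39,0,0,0,0,0],[0.94,-0.39,0,0,0,0,0]]' >/dev/null
python3 -m handwheel '[[0,0,0,0,0,1,0],[0,0,0,0,0,1,0],[0,0,0,0,0,1,0],[0,0,0,0,0,1,0],[0,0,0,0,0,1,0]]' >/dev/null
python3 -m handwheel '[[0,0,0,0,0,1,0],[0,0,0,0,0,1,0],[0,0,0,0,0,1,0],[0,0,0,0,0,1,0],[0,0,0,0,0,1,0]]' >/dev/null
python3 -m handwheel '[[0,0,0,0,0,1,0],[0,0,0,0,0,1,0],[0,0,0,0,0,1,0],[0,0,0,0,0,1,0],[0,0,0,0,0,1,0]]' >/dev/null
python3 -m handwheel '[[0,0,0,0,0,1,0],[0,0,0,0,0,1,0],[0,0,0,0,0,1,0],[0,0,0,0,0,1,0],[0,0,0,0,0,1,0]]' >/dev/null
python3 -m handwheel '[[0,0,0,0,0,1,0],[0,0,0,0,0,1,0],[0,0,0,0,0,1,0],[0,0,0,0,0,1,0],[0,0,0,0,0,1,0]]' >/dev/null
python3 -m handwheel '[[0,0,0,0,0,1,0],[0,0,0,0,0,1,0],[0,0,0,0,0,1,0],[0,0,0,0,0,1,0],[0,0,0,0,0,0,0]]' >/dev/null
python3 -m handwheel '[[0,0,0,0,0,0,0],[0,0,0,0,0,0,0],[0,0,0,0,0,0,0]]'
python3 - <<'E'
from h import *
s,c,T=wrist("w8");np.savez("w8.npz",T=T,**c)
P=depthpts(c,T);m=(np.linalg.norm(P[...,:2]-[400,-270],axis=-1)<45)&(P[...,2]>50)&(P[...,2]<70)
q=P[m];print(m.sum(),cv2.minAreaRect(np.float32(q[:,:2])) if m.sum()>5 else 0,np.argwhere(m).mean(0))
i=cv2.imread("pics/w8.png")[90:290,200:440];cv2.imwrite("pics/w8c.png",cv2.resize(i,None,fx=3,fy=3,interpolation=cv2.INTER_CUBIC))
plan(400,-270,150,-54)
E
```

```text
[ 641.3 -151.5]
[ 640.6 -151.4]
time: 25.05
eef_pos: [401.2, -270.3, 231.9]
tcp_rot: [[0.812, 0.584, 0.0], [0.584, -0.812, 0.0], [0.0, -0.0, -1.0]]
ft_force: [-0.1, 0.6, -0.7]
width: 1.0
finger_force: 0.0
465 ((395.2658386230469, -268.588623046875), (39.59778594970703, 13.541300773620605), 35.79916000366211) [185.54193548 315.97634409]
t 25.1 pos [ 401.3 -270.3  231.9] yaw -54.27 w 1.001 F [-0.4  0.2 -0.3] shift/20 [-0.043 -0.048  4.096]
turn/5deg [-0.    -0.001 -0.055] j6 0.33
```

View pics/w8c.png

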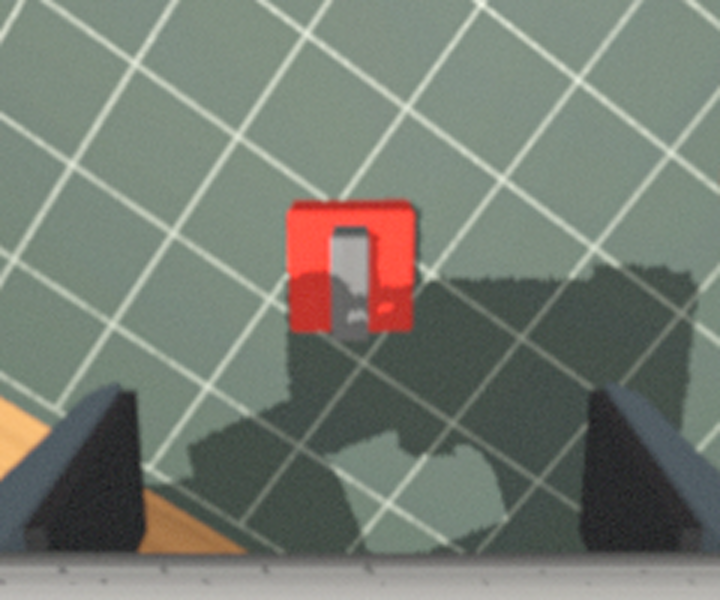

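The bar runs along the tool's x (crop (331..368, 236..340)); the grasp direction is right.

```bash
python3 - <<'E'
from h import *
c=dict(np.load("w8.npz"))
print(plane(c,np.array([200,90])-.3+np.array([(331,237),(368,237),(368,340),(331,340)])/3,58,c["T"])[:,:2].mean(0))
plan(395.3,-268.6,57)
E
```

```text
[ 395.62344288 -268.77115303]
t 25.1 pos [ 401.3 -270.3  231.9] yaw -54.27 w 1.001 F [-0.4  0.2 -0.3] shift/20 [-0.193 -0.242  8.746]
```

```bash

python3 -m handwheel '[[-0.19,-0.22,1,0,0,0,0],[0,0,1,0,0,0,0],[0,0,1,0,0,0,0],[0,0,1,0,0,0,0],[0,0,1,0,0,0,0]]' >/dev/null
python3 -m handwheel '[[0,0,1,0,0,0,0],[0,0,1,0,0,0,0],[0,0,1,0,0,0,0],[0,0,0.5,0,0,0,0],[0,0,0,0,0,0,0]]' >/dev/null
python3 -m handwheel '[[0,0,0,0,0,0,0],[0,0,0,0,0,0,0]]' 
python3 - <<'E'
from h import *
plan(395.4,-268.7,56.5)
E
```

```text
time: 26.3
eef_pos: [396.4, -269.4, 62.9]
tcp_rot: [[0.812, 0.583, 0.002], [0.583, -0.812, -0.001], [0.001, 0.002, -1.0]]
ft_force: [-0.5, -0.3, 0.5]
width: 0.996
finger_force: 0.0
t 26.3 pos [ 396.4 -269.4   62.9] yaw -54.31 w 0.996 F [-0.5 -0.3  0.5] shift/20 [-0.018 -0.057  0.318]
```

```bash

python3 -m handwheel '[[-0.05,-0.05,0.3,0,0,0,0],[0,0,0,0,0,0,0],[0,0,0,0,0,0,1],[0,0,0,0,0,0,1],[0,0,0,0,0,0,1]]' >/dev/null
python3 -m handwheel '[[0,0,0,0,0,0,1],[0,0,0,0,0,0,1],[0,0,0,0,0,0,1],[0,0,0,0,0,0,1],[0,0,0,0,0,0,1]]' >/dev/null
python3 -m handwheel '[[0,0,0,0,0,0,1],[0,0,0,0,0,0,1],[0,0,0,0,0,0,1],[0,0,0,0,0,0,1],[0,0,0,0,0,0,1]]'
python3 -m handwheel '[[0,0,-0.25,0,0,0,1],[0,0,-0.5,0,0,0,1],[0,0,-1,0,0,0,1],[0,0,-1,0,0,0,1],[0,0,-1,0,0,0,1]]'
python3 -m handwheel '[[0,0,-1,0,0,0,1],[0,0,-1,0,0,0,1],[0,0,0,0,0,0,1],[0,0,0,0,0,0,1],[0,0,0,0,0,0,1]]'
python3 - <<'E'
from h import *
plan(634,50,170,0)
E
```

```text
time: 27.8
eef_pos: [394.4, -268.8, 55.9]
tcp_rot: [[0.812, 0.583, 0.0], [0.583, -0.812, -0.0], [0.0, 0.0, -1.0]]
ft_force: [0.6, 0.0, -1.2]
width: 0.149
finger_force: 30.0
time: 28.3
eef_pos: [393.8, -268.3, 131.9]
tcp_rot: [[0.812, 0.583, -0.001], [0.583, -0.812, 0.001], [-0.0, -0.001, -1.0]]
ft_force: [0.1, -0.1, -5.7]
width: 0.146
finger_force: 30.0
time: 28.8
eef_pos: [393.3, -268.0, 169.7]
tcp_rot: [[0.812, 0.583, -0.002], [0.583, -0.812, 0.002], [-0.001, -0.003, -1.0]]
ft_force: [0.3, -0.4, -5.6]
width: 0.152
finger_force: 30.0
t 28.8 pos [ 393.3 -268.   169.7] yaw -54.31 w 0.152 F [ 0.3 -0.4 -5.6] shift/20 [ 1.9049e+01 -5.8930e+00 -1.2000e-02]
turn/5deg [-3.4000e-02 -6.0000e-03 -1.0862e+01] j6 0.33
```

```bash

python3 -m handwheel '[[0.5,-0.15,0,0,0,0,1],[0.95,-0.295,0,0,0,0,1],[0.95,-0.295,0,0,0,0,1],[0.95,-0.295,0,0,0,0,1],[0.95,-0.295,0,0,0,0,1]]' >/dev/null
python3 -m handwheel '[[0.95,-0.295,0,0,0,0,1],[0.95,-0.295,0,0,0,0,1],[0.95,-0.295,0,0,0,0,1],[0.95,-0.295,0,0,0,0,1],[0.95,-0.295,0,0,0,0,1]]' >/dev/null
python3 -m handwheel '[[0.95,-0.295,0,0,0,0,1],[0.95,-0.295,0,0,0,0,1],[0.95,-0.295,0,0,0,0,1],[0.95,-0.295,0,0,0,0,1],[0.95,-0.295,0,0,0,0,1]]' >/dev/null
python3 -m handwheel '[[0.95,-0.295,0,0,0,0,1],[0.95,-0.295,0,0,0,0,1],[0.95,-0.295,0,0,0,0,1],[0.95,-0.295,0,0,0,0,1],[0.5,-0.15,0,0,0,0,1]]' >/dev/null
python3 -m handwheel '[[0,0,0,0,0,-0.5,1],[0,0,0,0,0,-1,1],[0,0,0,0,0,-1,1],[0,0,0,0,0,-1,1],[0,0,0,0,0,-1,1]]' >/dev/null
python3 -m handwheel '[[0,0,0,0,0,-1,1],[0,0,0,0,0,-1,1],[0,0,0,0,0,-1,1],[0,0,0,0,0,-1,1],[0,0,0,0,0,-1,1]]' >/dev/null
python3 -m handwheel '[[0,0,0,0,0,-1,1],[0,0,0,0,0,-0.5,1],[0,0,0,0,0,0,1],[0,0,0,0,0,0,1],[0,0,0,0,0,0,1]]'
python3 - <<'E'
from h import *
plan(634,49.7,97,0.7)
E
```

```text
time: 32.3
eef_pos: [622.8, 33.7, 170.9]
tcp_rot: [[-0.011, 1.0, -0.0], [1.0, 0.011, -0.0], [-0.0, -0.0, -1.0]]
ft_force: [0.2, -1.1, -5.8]
width: 0.151
finger_force: 30.0
t 32.3 pos [622.8  33.7 170.9] yaw 0.65 w 0.151 F [ 0.2 -1.1 -5.8] shift/20 [0.795 0.57  3.695]
turn/5deg [-0.002  0.    -0.01 ] j6 0.02
```

```bash

python3 -m handwheel '[[0.4,0.28,0.5,0,0,0,1],[0.4,0.29,0.7,0,0,0,1],[0,0,0.7,0,0,0,1],[0,0,0.7,0,0,0,1],[0,0,0.7,0,0,0,1]]' >/dev/null
python3 -m handwheel '[[0,0,0.3,0,0,0,1],[0,0,0,0,0,0,1],[0,0,0,0,0,0,1],[0,0,0,0,0,0,1]]' >/dev/null
python3 - <<'E'
from h import *
plan(634,49.7,94,0.7)
E
```

```text
t 33.2 pos [634.7  49.7  99.9] yaw 0.68 w 0.151 F [-0.2 -0.5 -4.5] shift/20 [-0.001 -0.034  0.294]
turn/5deg [ 0.023 -0.002 -0.004] j6 0.05
```

```bash

python3 -m handwheel '[[0,-0.02,0.2,0,0,0,1],[0,0,0,0,0,0,1],[0,0,0,0,0,0,1]]' | grep -E 'force|eef'
python3 -m handwheel '[[0,0,0.05,0,0,0,1],[0,0,0,0,0,0,1],[0,0,0,0,0,0,1]]' | grep -E 'force|eef'
```

```text
eef_pos: [633.5, 49.8, 95.0]
ft_force: [-0.4, 0.0, -5.5]
finger_force: 30.0
eef_pos: [633.6, 49.8, 94.0]
ft_force: [-0.1, -0.0, -5.6]
finger_force: 30.0
```

```bash

python3 -m handwheel '[[0,0.01,0.04,0,0,0,1],[0,0,0,0,0,0,1]]' | grep -E 'force|eef'
python3 -m handwheel '[[0,0,0.03,0,0,0,1],[0,0,0,0,0,0,1]]' | grep -E 'ft_force|eef'
```

```text
eef_pos: [633.7, 49.8, 93.9]
ft_force: [-2.1, -0.2, 1.7]
finger_force: 30.0
eef_pos: [633.7, 49.8, 93.9]
ft_force: [-4.6, -0.9, 5.6]
```

```bash

python3 -m handwheel '[[0,0,0,0,0,0,0],[0,0,0,0,0,0,0],[0,0,0,0,0,0,0],[0,0,0,0,0,0,0],[0,0,0,0,0,0,0]]' | grep -E 'force|width'
python3 -m handwheel '[[0,0,-0.5,0,0,0,0],[0,0,-1,0,0,0,0],[0,0,-1,0,0,0,0],[0,0,-1,0,0,0,0],[0,0,-1,0,0,0,0]]' >/dev/null
python3 -m handwheel '[[-0.7,0,-1,0,0,0,0],[-0.7,0,-1,0,0,0,0],[-0.7,0,-1,0,0,0,0],[0,0,0,0,0,0,0],[0,0,0,0,0,0,0]]' >/dev/null
python3 - <<'E'
from h import *
s,c,T=wrist("w9");np.savez("w9.npz",T=T,**c)
ct,a=mask(c,*COL["green"]);print(a,ct.mean(0))
i=cv2.imread("pics/w9.png")[60:240,210:430];cv2.imwrite("pics/w9c.png",cv2.resize(i,None,fx=3.3,fy=3.3,interpolation=cv2.INTER_CUBIC))
P=depthpts(c,T)
m=(np.linalg.norm(P[...,:2]-[634,50],axis=-1)<45)
for lo,hi in((89,103),(62,75),(34,44)):
    k=m&(P[...,2]>lo)&(P[...,2]<hi);print(lo,k.sum(),np.median(P[k][:,2]),cv2.minAreaRect(np.float32(P[k][:,:2])))
plan(502,364,230,0)
E
```

```text
ft_force: [-0.2, 0.1, 0.3]
width: 0.553
finger_force: 0.0
93 [320.515625 117.03125 ]
89 576 95.6249495492273 ((632.615234375, 50.50926208496094), (13.549457550048828, 39.161460876464844), 0.9884199500083923)
62 1639 67.57209843164344 ((632.7488403320312, 50.32875061035156), (50.22316360473633, 50.090675354003906), 0.6624121069908142)
34 280 37.64890138684308 ((633.8980712890625, 58.59039306640625), (41.5872917175293, 67.32093811035156), 88.19705963134766)
t 35.8 pos [633.8   8.2 241.8] yaw 0.69 w 1.002 F [0.3 1.8 0.6] shift/20 [17.866 -6.375  0.609]
turn/5deg [-0.014 -0.007  0.138] j6 -0.02
```

View pics/w9c.png

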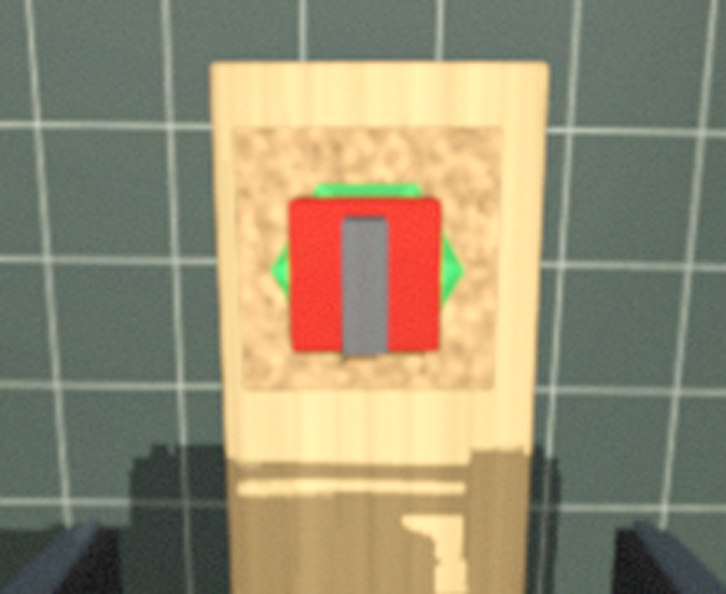

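The red weight is central on the green tile (weight 290–440, tile corners 272/463 in x). Next is the round weight.

```bash

python3 -m handwheel '[[0.99,-0.354,0,0,0,0,0],[0.99,-0.354,0,0,0,0,0],[0.99,-0.354,0,0,0,0,0],[0.99,-0.354,0,0,0,0,0],[0.99,-0.354,0,0,0,0,0]]' >/dev/null
python3 -m handwheel '[[0.99,-0.354,0,0,0,0,0],[0.99,-0.354,0,0,0,0,0],[0.99,-0.354,0,0,0,0,0],[0.99,-0.354,0,0,0,0,0],[0.99,-0.354,0,0,0,0,0]]' >/dev/null
python3 -m handwheel '[[0.99,-0.354,0,0,0,0,0],[0.99,-0.354,0,0,0,0,0],[0.99,-0.354,0,0,0,0,0],[0.99,-0.354,0,0,0,0,0],[0.99,-0.354,0,0,0,0,0]]' >/dev/null
python3 -m handwheel '[[0.99,-0.354,0,0,0,0,0],[0.99,-0.354,0,0,0,0,0],[0.5,-0.177,0,0,0,0,0],[0,0,0,0,0,0,0],[0,0,0,0,0,0,0]]' >/dev/null
python3 - <<'E'
from h import *
s,c,T=wrist("w10");np.savez("w10.npz",T=T,**c)
P=depthpts(c,T)
m=(np.linalg.norm(P[...,:2]-[500,363],axis=-1)<45)
for lo,hi in((52,66),(25,36)):
    k=m&(P[...,2]>lo)&(P[...,2]<hi);print(lo,k.sum(),np.median(P[k][:,2]),cv2.minEnclosingCircle(np.float32(P[k][:,:2])),np.argwhere(k).mean(0))
plan(500,363,57)
E
```

```text
52 289 57.563204113957624 ((494.666748046875, 372.3924560546875), 10.871577262878418) [162.79238754 311.57785467]
25 1205 29.671143333619682 ((494.5883483886719, 372.31646728515625), 26.93973159790039) [157.50290456 312.32282158]
t 37.8 pos [506.3 352.2 242.1] yaw 0.68 w 0.998 F [-0.3 -0.7 -0. ] shift/20 [ 0.553 -0.303  9.256]
```

```bash

python3 -m handwheel '[[1,-0.57,0.5,0,0,0,0],[0,0,1,0,0,0,0],[0,0,1,0,0,0,0],[0,0,1,0,0,0,0],[0,0,1,0,0,0,0]]' >/dev/null
python3 -m handwheel '[[0,0,1,0,0,0,0],[0,0,1,0,0,0,0],[0,0,1,0,0,0,0],[0,0,1,0,0,0,0],[0,0,0.5,0,0,0,0]]' >/dev/null
python3 -m handwheel '[[0,0,0,0,0,0,0],[0,0,0,0,0,0,0]]' >/dev/null
python3 - <<'E'
from h import *
plan(495.2,372.3,56.5)
E
```

```text
t 39.0 pos [495.3 372.6  63.2] yaw 0.66 w 1.001 F [-0.1 -0.2  0.8] shift/20 [-0.017 -0.004  0.335]
```

```bash

python3 -m handwheel '[[0,0,0.3,0,0,0,0],[0,0,0,0,0,0,0],[0,0,0,0,0,0,1],[0,0,0,0,0,0,1],[0,0,0,0,0,0,1]]' >/dev/null
python3 -m handwheel '[[0,0,0,0,0,0,1],[0,0,0,0,0,0,1],[0,0,0,0,0,0,1],[0,0,0,0,0,0,1],[0,0,0,0,0,0,1]]' >/dev/null
python3 -m handwheel '[[0,0,0,0,0,0,1],[0,0,0,0,0,0,1],[0,0,0,0,0,0,1],[0,0,0,0,0,0,1],[0,0,0,0,0,0,1]]'
python3 -m handwheel '[[0,0,-0.25,0,0,0,1],[0,0,-0.5,0,0,0,1],[0,0,-1,0,0,0,1],[0,0,-1,0,0,0,1],[0,0,-1,0,0,0,1]]' >/dev/null
python3 -m handwheel '[[0,0,-1,0,0,0,1],[0,0,-1,0,0,0,1],[0,0,-1,0,0,0,1],[0,0,0,0,0,0,1],[0,0,0,0,0,0,1]]'
python3 - <<'E'
from h import *
plan(641.5,-151,180,0)
E
```

```text
time: 40.5
eef_pos: [495.3, 372.9, 56.7]
tcp_rot: [[-0.012, 1.0, 0.001], [1.0, 0.012, 0.001], [0.001, 0.001, -1.0]]
ft_force: [3.6, 0.4, -1.5]
width: 0.234
finger_force: 30.0
time: 41.5
eef_pos: [493.8, 372.4, 191.1]
tcp_rot: [[-0.012, 1.0, -0.001], [1.0, 0.012, -0.001], [-0.001, -0.001, -1.0]]
ft_force: [-0.4, -0.1, -6.7]
width: 0.234
finger_force: 30.0
t 41.5 pos [493.8 372.4 191.1] yaw 0.7 w 0.234 F [-0.4 -0.1 -6.7] shift/20 [-26.257   7.066   0.561]
turn/5deg [-0.015  0.006  0.139] j6 0.62
```

```bash

python3 -m handwheel '[[-0.5,0.13,0,0,0,0,1],[-0.97,0.26,0,0,0,0,1],[-0.97,0.26,0,0,0,0,1],[-0.97,0.26,0,0,0,0,1],[-0.97,0.26,0,0,0,0,1]]' >/dev/null
python3 -m handwheel '[[-0.97,0.26,0,0,0,0,1],[-0.97,0.26,0,0,0,0,1],[-0.97,0.26,0,0,0,0,1],[-0.97,0.26,0,0,0,0,1],[-0.97,0.26,0,0,0,0,1]]' >/dev/null
python3 -m handwheel '[[-0.97,0.26,0,0,0,0,1],[-0.97,0.26,0,0,0,0,1],[-0.97,0.26,0,0,0,0,1],[-0.97,0.26,0,0,0,0,1],[-0.97,0.26,0,0,0,0,1]]' >/dev/null
python3 -m handwheel '[[-0.97,0.26,0,0,0,0,1],[-0.97,0.26,0,0,0,0,1],[-0.97,0.26,0,0,0,0,1],[-0.97,0.26,0,0,0,0,1],[-0.97,0.26,0,0,0,0,1]]' >/dev/null
python3 -m handwheel '[[-0.97,0.26,0,0,0,0,1],[-0.97,0.26,0,0,0,0,1],[-0.97,0.26,0,0,0,0,1],[-0.97,0.26,0,0,0,0,1],[-0.97,0.26,0,0,0,0,1]]' >/dev/null
python3 -m handwheel '[[-0.97,0.26,0,0,0,0,1],[-0.97,0.26,0,0,0,0,1],[-0.5,0.13,0,0,0,0,1],[0,0,0,0,0,0,1],[0,0,0,0,0,0,1]]' >/dev/null
python3 - <<'E'
from h import *
plan(641.1,-149.9,97,0)
E
```

```text
t 44.5 pos [ 641.1 -149.5  191.3] yaw 0.67 w 0.235 F [-0.5  0.3 -5.8] shift/20 [-2.400e-02  3.000e-03  4.717e+00]
turn/5deg [-0.008 -0.014  0.134] j6 -0.26
```

```bash

python3 -m handwheel '[[0,0,0.5,0,0,0,1],[0,0,0.9,0,0,0,1],[0,0,0.9,0,0,0,1],[0,0,0.9,0,0,0,1],[0,0,0.9,0,0,0,1]]' >/dev/null
python3 -m handwheel '[[0,0,0.4,0,0,0,1],[0,0,0,0,0,0,1],[0,0,0,0,0,0,1],[0,0,0,0,0,0,1]]' >/dev/null
python3 - <<'E'
from h import *
plan(641.1,-149.9,95,0)
E
```

```text
t 45.4 pos [ 642.2 -150.   102.8] yaw 0.7 w 0.233 F [ 1.2 -0.5 -6. ] shift/20 [ 0.003 -0.054  0.389]
turn/5deg [0.028 0.006 0.141] j6 -0.26
```

```bash

python3 -m handwheel '[[0,-0.03,0.3,0,0,0,1],[0,0,0,0,0,0,1],[0,0,0,0,0,0,1]]' | grep -E 'ft_force|eef'
python3 -m handwheel '[[0,0,0.05,0,0,0,1],[0,0,0,0,0,0,1],[0,0,0,0,0,0,1]]' | grep -E 'ft_force|eef'
```

```text
eef_pos: [640.5, -149.9, 95.5]
ft_force: [0.0, 0.5, -6.1]
eef_pos: [640.9, -150.0, 94.7]
ft_force: [0.4, 0.1, -6.4]
```

```bash

python3 -m handwheel '[[0,0.01,0.04,0,0,0,1],[0,0,0,0,0,0,1],[0,0,0,0,0,0,1]]' | grep -E 'ft_force|eef'
python3 -m handwheel '[[0,0,0.03,0,0,0,1],[0,0,0,0,0,0,1]]' | grep -E 'ft_force|eef'
```

```text
eef_pos: [641.1, -150.1, 94.6]
ft_force: [-0.9, 0.4, 1.6]
eef_pos: [641.1, -150.1, 94.6]
ft_force: [-3.2, 0.5, 6.2]
```

```bash

python3 -m handwheel '[[0,0,0,0,0,0,0],[0,0,0,0,0,0,0],[0,0,0,0,0,0,0],[0,0,0,0,0,0,0],[0,0,0,0,0,0,0]]' | grep -E 'ft_force|width'
python3 -m handwheel '[[0,0,-0.5,0,0,0,0],[0,0,-1,0,0,0,0],[0,0,-1,0,0,0,0],[0,0,-1,0,0,0,0],[0,0,-1,0,0,0,0]]' >/dev/null
python3 -m handwheel '[[-0.7,0,-1,0,0,0,0],[-0.7,0,-1,0,0,0,0],[-0.7,0,-1,0,0,0,0],[0,0,0,0,0,0,0],[0,0,0,0,0,0,0]]' >/dev/null
python3 - <<'E'
from h import *
s,c,T=wrist("w11");np.savez("w11.npz",T=T,**c)
i=cv2.imread("pics/w11.png")[60:240,210:430];cv2.imwrite("pics/w11c.png",cv2.resize(i,None,fx=3.3,fy=3.3,interpolation=cv2.INTER_CUBIC))
P=depthpts(c,T)
m=(np.linalg.norm(P[...,:2]-[641,-151],axis=-1)<45)
for lo,hi in((89,103),(62,75)):
    k=m&(P[...,2]>lo)&(P[...,2]<hi);print(lo,k.sum(),np.median(P[k][:,2]),cv2.minEnclosingCircle(np.float32(P[k][:,:2])))
plan(428,150,230,0)
E
```

```text
ft_force: [-0.1, 0.6, -0.5]
width: 0.64
89 388 95.53265032031788 ((640.149658203125, -150.47555541992188), 10.93637752532959)
62 1554 67.56709012907749 ((640.4443969726562, -150.1837921142578), 27.00632095336914)
t 48.0 pos [ 640.9 -191.3  242.3] yaw 0.69 w 0.997 F [-0.8  0.7 -0.5] shift/20 [ 17.192 -10.438   0.647]
turn/5deg [-0.016 -0.012  0.139] j6 -0.32
```

View pics/w11c.png

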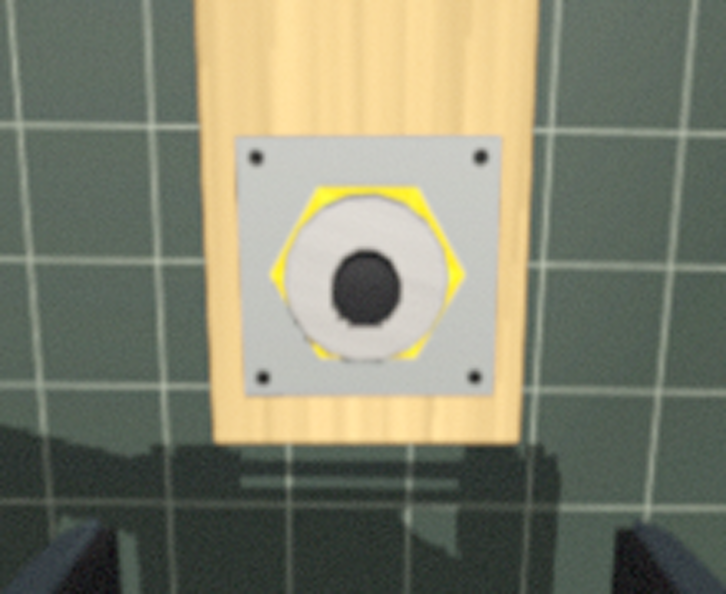

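The round weight is central on the yellow tile (disc 285–450, tile corners 270/465 in x); the board end is at row 442.

```bash

python3 -m handwheel '[[0.955,-0.58,0,0,0,0,0],[0.955,-0.58,0,0,0,0,0],[0.955,-0.58,0,0,0,0,0],[0.955,-0.58,0,0,0,0,0],[0.955,-0.58,0,0,0,0,0]]' >/dev/null
python3 -m handwheel '[[0.955,-0.58,0,0,0,0,0],[0.955,-0.58,0,0,0,0,0],[0.955,-0.58,0,0,0,0,0],[0.955,-0.58,0,0,0,0,0],[0.955,-0.58,0,0,0,0,0]]' >/dev/null
python3 -m handwheel '[[0.955,-0.58,0,0,0,0,0],[0.955,-0.58,0,0,0,0,0],[0.955,-0.58,0,0,0,0,0],[0.955,-0.58,0,0,0,0,0],[0.955,-0.58,0,0,0,0,0]]' >/dev/null
python3 -m handwheel '[[0.955,-0.58,0,0,0,0,0],[0.955,-0.58,0,0,0,0,0],[0.955,-0.58,0,0,0,0,0],[0,0,0,0,0,0,0],[0,0,0,0,0,0,0]]' >/dev/null
python3 - <<'E'
from h import *
s,c,T=wrist("w12");np.savez("w12.npz",T=T,**c)
P=depthpts(c,T)
m=(np.linalg.norm(P[...,:2]-[428,161],axis=-1)<45)
k=m&(P[...,2]>25)&(P[...,2]<40);print(k.sum(),np.median(P[k][:,2]),cv2.minEnclosingCircle(np.float32(P[k][:,:2])))
c=dict(np.load("w11.npz"));print("alu end",plane(c,np.array([210,60])-.35+np.array([(215,442),(518,442)])/3.3,18,c["T"])[:,:2].round(1).tolist())
c=dict(np.load("w9.npz"));print("cork end",plane(c,np.array([210,60])-.35+np.array([(210,63),(548,63)])/3.3,18,c["T"])[:,:2].round(1).tolist())
plan(428,161,30)
E
```

```text
1373 29.962485300771505 ((425.82318115234375, 162.48104858398438), 25.91587257385254)
alu end [[581.8, -219.1], [700.3, -217.7]]
cork end [[577.3, 119.7], [696.4, 121.1]]
t 50.1 pos [428.3 149.1 242.5] yaw 0.74 w 1.005 F [-0.8 -0.7 -0.6] shift/20 [6.0100e-01 5.0000e-03 1.0626e+01]
```

```bash

python3 -m handwheel '[[0.67,-0.075,0.5,0,0,0,0],[0,0,1,0,0,0,0],[0,0,1,0,0,0,0],[0,0,1,0,0,0,0],[0,0,1,0,0,0,0]]' >/dev/null
python3 -m handwheel '[[0,0,1,0,0,0,0],[0,0,1,0,0,0,0],[0,0,1,0,0,0,0],[0,0,1,0,0,0,0],[0,0,1,0,0,0,0]]' >/dev/null
python3 -m handwheel '[[0,0,0.85,0,0,0,0],[0,0,0,0,0,0,0],[0,0,0,0,0,0,0]]' >/dev/null
python3 - <<'E'
from h import *
plan(426.8,162.5,28)
E
```

```text
t 51.4 pos [426.8 162.7  35.8] yaw 0.65 w 0.999 F [0.2 0.5 0.2] shift/20 [-0.011 -0.001  0.388]
```

```bash

python3 -m handwheel '[[0,0,0.33,0,0,0,0],[0,0,0,0,0,0,0],[0,0,0,0,0,0,1],[0,0,0,0,0,0,1],[0,0,0,0,0,0,1]]' >/dev/null
python3 -m handwheel '[[0,0,0,0,0,0,1],[0,0,0,0,0,0,1],[0,0,0,0,0,0,1],[0,0,0,0,0,0,1],[0,0,0,0,0,0,1]]' >/dev/null
python3 -m handwheel '[[0,0,0,0,0,0,1],[0,0,0,0,0,0,1]]'
python3 -m handwheel '[[0,0,-0.5,0,0,0,1],[0,0,-1,0,0,0,1],[0,0,-1,0,0,0,1],[0,0,-1,0,0,0,1],[0,0,-1,0,0,0,1]]' >/dev/null
python3 -m handwheel '[[0,0,-1,0,0,0,1],[0,0,-1,0,0,0,1],[0,0,-1,0,0,0,1],[0,0,0,0,0,0,1],[0,0,0,0,0,0,1]]'
python3 - <<'E'
from h import *
plan(639.6,-48.4,180,0)
E
```

```text
time: 52.6
eef_pos: [426.9, 162.7, 29.6]
tcp_rot: [[-0.012, 1.0, 0.0], [1.0, 0.012, 0.0], [0.0, 0.0, -1.0]]
ft_force: [0.3, 0.6, 1.5]
width: 0.564
finger_force: 30.0
time: 53.6
eef_pos: [426.6, 162.6, 179.5]
tcp_rot: [[-0.012, 1.0, 0.0], [1.0, 0.012, 0.0], [0.0, 0.0, -1.0]]
ft_force: [0.4, 0.2, -0.6]
width: 0.561
finger_force: 30.0
t 53.6 pos [426.6 162.6 179.5] yaw 0.7 w 0.561 F [ 0.4  0.2 -0.6] shift/20 [-10.678  10.523  -0.023]
turn/5deg [ 0.003 -0.001  0.139] j6 0.33
```

```bash

python3 -m handwheel '[[-0.5,0.49,0,0,0,0,1],[-0.97,0.957,0,0,0,0,1],[-0.97,0.957,0,0,0,0,1],[-0.97,0.957,0,0,0,0,1],[-0.97,0.957,0,0,0,0,1]]' >/dev/null
python3 -m handwheel '[[-0.97,0.957,0,0,0,0,1],[-0.97,0.957,0,0,0,0,1],[-0.97,0.957,0,0,0,0,1],[-0.97,0.957,0,0,0,0,1],[-0.97,0.957,0,0,0,0,1]]' >/dev/null
python3 -m handwheel '[[-0.97,0.957,0,0,0,0,1],[-0.5,0.49,0,0,0,0,1],[0,0,0,0,0,0,1],[0,0,0,0,0,0,1]]' >/dev/null
python3 - <<'E'
from h import *
plan(639.6,-48.6,50,0)
E
```

```text
t 55.0 pos [639.5 -48.6 178.6] yaw 0.67 w 0.564 F [1.2 0.7 0.4] shift/20 [-6.000e-03  1.900e-02  6.429e+00]
turn/5deg [-0.028 -0.01   0.134] j6 -0.11
```

Contact is expected at TCP 47.6.

```bash

python3 -m handwheel '[[0,0,1,0,0,0,1],[0,0,1,0,0,0,1],[0,0,1,0,0,0,1],[0,0,1,0,0,0,1],[0,0,1,0,0,0,1]]' >/dev/null
python3 -m handwheel '[[0,0,0.8,0,0,0,1],[0,0,0.3,0,0,0,1],[0,0,0,0,0,0,1],[0,0,0,0,0,0,1],[0,0,0,0,0,0,1]]' | grep -E 'ft_force|eef'
```

```text
eef_pos: [641.0, -48.6, 58.7]
ft_force: [0.3, 0.8, -1.2]
```

```bash

python3 -m handwheel '[[0,-0.03,0.35,0,0,0,1],[0,0,0,0,0,0,1],[0,0,0,0,0,0,1]]' | grep -E 'ft_force|eef'
python3 -m handwheel '[[0,0,0.08,0,0,0,1],[0,0,0,0,0,0,1],[0,0,0,0,0,0,1]]' | grep -E 'ft_force|eef'
```

```text
eef_pos: [639.6, -48.8, 50.3]
ft_force: [0.1, 0.5, -0.2]
eef_pos: [639.8, -48.8, 48.9]
ft_force: [0.6, -0.1, 0.3]
```

```bash

python3 -m handwheel '[[0,0,0.05,0,0,0,1],[0,0,0,0,0,0,1],[0,0,0,0,0,0,1]]' | grep -E 'ft_force|eef'
python3 -m handwheel '[[0,0,0.04,0,0,0,1],[0,0,0,0,0,0,1]]' | grep -E 'ft_force|eef'
```

```text
eef_pos: [639.8, -48.7, 47.9]
ft_force: [0.1, -0.5, -0.8]
eef_pos: [639.9, -48.8, 47.7]
ft_force: [-0.3, 0.5, 3.6]
```

Contact. I'll release, lift clear and check.

```bash

python3 -m handwheel '[[0,0,0,0,0,0,0],[0,0,0,0,0,0,0],[0,0,0,0,0,0,0],[0,0,0,0,0,0,0],[0,0,0,0,0,0,0]]' | grep -E 'ft_force|width'
python3 -m handwheel '[[0,0,-0.5,0,0,0,0],[0,0,-1,0,0,0,0],[0,0,-1,0,0,0,0],[0,0,-1,0,0,0,0],[0,0,-1,0,0,0,0]]' >/dev/null
python3 -m handwheel '[[-0.9,0,-1,0,0,0,0],[-0.9,0,-1,0,0,0,0],[-0.9,0,-1,0,0,0,0],[-0.9,0,-1,0,0,0,0],[-0.9,0,-1,0,0,0,0]]' >/dev/null
python3 -m handwheel '[[0,0,0,0,0,0,0],[0,0,0,0,0,0,0],[0,0,0,0,0,0,0]]' | grep -E 'time|eef'
python3 - <<'E'
from h import *
s,c,T=wrist("w13")
P=depthpts(c,T)
for z0,xy in ((48,(639,-48)),(68,(641,-150)),(68,(633,50))):
    k=(np.linalg.norm(P[...,:2]-xy,axis=-1)<45)&(abs(P[...,2]-z0)<6);print(k.sum(),cv2.minEnclosingCircle(np.float32(P[k][:,:2])) if k.sum() else 0)
E
```

```text
ft_force: [0.0, -0.6, 0.6]
width: 0.973
time: 58.9
eef_pos: [640.2, -137.7, 235.9]
1902 ((639.0509033203125, -48.57301330566406), 26.00932502746582)
1363 ((640.3978271484375, -150.19656372070312), 27.055131912231445)
849 ((633.0194702148438, 32.479248046875), 25.62740707397461)
```

View pics/w13.png

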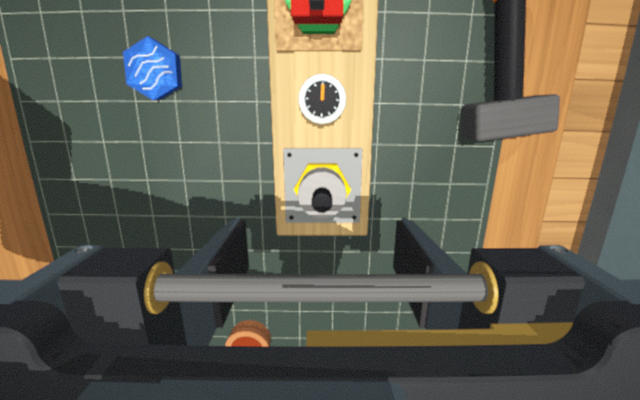

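The timer stands face up at the board's middle (322,99), between the two loaded pads. The blue tile and the tin are untouched, and the gripper is clear.

```bash
python3 -c "
from workcell import arm
print(arm.job_done())"
```

```text
the job is handed in; nothing more can be done
None
```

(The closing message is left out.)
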